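Shut and lock the cover of a bench centrifuge

ROBOT

A 6-joint arm with a two-finger parallel gripper is mounted at the origin on the work surface. World frame = base frame: x ahead of the robot, y to its left, z up, the work surface at z = 0. Lengths are in m, angles in degrees, forces in N, time in s.
With the tool pointing down it reaches from about 0.4 to 0.825 m from the base axis. Payload 7 kg.
Tool frame: the origin (TCP) lies at the very end of the fingers, on their centre line; the grasp point (between the pads) lies 19 mm behind it; y points along the fingers, z is the direction in which the jaws open and shut, and the axes are right-handed (so a half turn about y gives the same grasp; the last joint's range is limited). The gripper opens to 88 mm and grips with 3 to 60 N. Pads are 19 mm wide; open, the fingers measure 130 mm over their backs; the gripper's body (78 mm by 193 mm) begins 47 mm behind the grasp point.
Start: joints at [-54.483, 20.546, 0.682, 0, -70.136, -16.507], TCP at [0.22, -0.638, 0.227] pointing down, gripper open.
Joint ranges: [-176.03, 176.03], [-82.01, 121.73], [-58.28, 71.71], [-173.87, 95.51], [-174.79, -0.11], [-173.66, 173.66]. Speed limits (degrees/s): [136.94, 136.94, 172.46, 180, 180, 180].

INTERFACE

Orientations are given as a 3x3 rotation matrix whose columns are the frame's x, y, z axes.
In Python, from station import manip, optics gives the robot as it stands.
- The arm moves only by the shell command python3 -m jog 'ROWS' [FORCE]. ROWS is JSON, a list that holds one entry, the list of rows, each a list of 5 numbers: the shift along the tool's x, y, z scaled (see below), then the turn about the tool's y scaled (see below), then the gripper command: -1 is fully open, 1 is shut, values between are in proportion. In form: [[[dx, dy, dz, yaw, fingers], ...]]. A call has 1 to 12 rows; each row is the pose to reach, as a shift and turn from the pose commanded when the call began, along the tool's axes at that moment, turning the shorter way round; what a row does not reach only later rows make up. The controller multiplies each number of a shift by 0.15 m and each number of a turn by 2 pi rad. A row lasts 1/10 s, in which the tool goes at most 50 mm and 8.59 degrees, less where a joint would pass 70% of its speed; a pose out of reach is approached as far as the arm can. A call with a number of a shift or a turn outside -1 to 1 is refused whole. A call with a gripper value outside its range is refused whole. The fingers move at their own pace and stop on an object; FORCE is the grip in N (left out, the last holds). Time passes only in rows, so rows that repeat a pose let the fingers close. It gives the time, the measured TCP pose, the force and the opening at its end, in the units of the state.
- manip.state(): the state, without advancing time (a new reading comes with each control period).
- optics.grab_frame(name): name is "scene" or "top" or "wrist"; returns (picture, depth): 480x640x3 uint8, red, green, blue; 480x640 float32, m along the optical axis (not along the pixel's ray), 0 where there is no reading.
- optics.get_calibration(name): a dict with "camera_matrix" (3x3 intrinsics, pixels), "xyz" and "orientation" of the camera in the world; the wrist camera has in their place "T_tool_cam" (4x4, takes a point from camera to tool coordinates, whose origin is the TCP and whose axes are the tool frame's). Camera axes: x right, y up, looking along -z (the intrinsics and any distortion apply to the point x, -y, -z); pixel columns grow to the right and rows downward; lengths in m; the calibration is good to about 2 mm. The wrist camera is an equidistant fisheye: a pixel r from the principal point sees the ray r / f radians off the axis. A picture is of the moment at which its call begins: read the wrist's pose just before it. get_calibration takes no time and is no camera call.
- manip.close_job(): hands the job in, once; it reports no verdict.
The state is a dict: "t": time; "joint_pos": joint angles; "dq": joint speeds; "joint_torque": joint torques, N m; "tcp_pos": TCP position; "ee_rot": TCP orientation; "contact_force": force on the tool from outside, world axes, zero at the start; "torque": the same for the moment, N m; "grip_width": finger opening in m.
Only numpy, scipy, OpenCV 4.12 (cv2) and the standard library are available. Lean on these libraries where they do the work, as an engineer would, in place of code of your own. Each camera call takes 0.05 s, during which the arm holds its last target.

TASK

Make the small bench centrifuge ready to run: turn its red T-bar lock into line with the slot in the cover, swing the open cover down until it lies fully shut, with its orange tab behind the front rim and the T-bar standing up through the slot, then turn the T-bar a quarter turn to its stop so that it lies across the slot and locks the cover. Leave everything else on the bench standing where it is, and let go at the end.

Things in the scene. Friction and masses are not known exactly. Their poses are not given: they have to be found in the camera images.
- centrifuge: compact white bench centrifuge, fixed to the bench, 250 long (x) x 200 wide (y) mm; origin under its middle at bench height, x axis from its front (control panel, T-bar) to its rear (hinge). Its deck is 83 mm high; a grey rim round the rotor well stands up to 95 mm, its front side 60 to 66 mm ahead of the middle
- hinge_mid (a point): middle of the cover's hinge line, fixed on the centrifuge 85 mm behind its middle, 95 mm above the bench; axes as the centrifuge, the hinge line runs along its y
- cover (a joint): angle of the grey cover, rad: 0 = fully shut (level), 1.57 = upright, stop at 1.95 (leaning back). At angle a a point r from the hinge lies r*cos(a) towards the front and r*sin(a) above the hinge. The cover weighs 0.25 kg; its stiff hinge holds it at any angle (about 4 N at the free edge moves it)
- cover_edge (a point): middle of the cover's free edge; moves with the cover, a plate 197 long from hinge to free edge, 170 wide, 6 mm thick (shut, its top is 102 mm above the bench). Orange tab, 110 wide, hangs 19 mm below it 136 to 141 mm from the hinge, to go just behind the front rim. Slot for the T-bar: 159 to 183 mm from the hinge, 58 mm wide across the middle
- tbar (a joint): angle of the red T-bar lock about its upright post, rad: 0 (a stop) = in line with the slot, along the centrifuge's y; grows anticlockwise seen from above to 1.57 (a stop) = across the slot, along the centrifuge's x, locked. Turns with about 0.05 N m, stays where left. More than about 0.2 from 0 it does not pass the slot and holds the cover up
- tbar_center (a point): middle of the T-bar's head, 46 long x 12 wide x 16 mm high, on a 10 mm post 85 mm ahead of the centrifuge's middle (170 mm from the hinge line); 112 mm above the bench, on the turning axis. With the cover shut the head's underside is about 2 mm above the cover's top. Axes turn with the bar; y runs along it
- cylinder_tall: tall clear measuring cylinder with blue foot, 72 mm foot, 46 mm tube, 315 mm high, easily tipped; origin under its middle; stands behind the cover, to the left or right
- jar: amber jar with blue cap, 68 mm diameter, 85 mm high; origin under its middle; stands behind the cover on the side where the cylinder is not
- reagent: clear bottle with red cap, 68 mm diameter, 165 mm high; origin under its middle; stands at one side of the centrifuge
- tube_rack: green rack with capped tubes, 70 (x) x 150 (y) x 82 mm; origin under its middle; at the other side of the centrifuge
- tip_box: yellow-lidded pipette tip box, 87 (x) x 127 (y) x 65 mm; origin under its middle; to one side of the centrifuge, farther out
- beaker: glass beaker, 80 mm diameter, 100 mm high; origin under its middle; to one side of the centrifuge, farther out

How it is judged (in metres and radians):
On the way:
1. the cover is shut with the T-bar, in line with the slot, standing through it (value of joint cover below 0.03 rad and value of joint tbar below 0.35 rad), for 0.2 s.
At the end, for the whole second after the job is handed in: The cover is shut to within 0.03 rad, so its tab is behind the front rim; the T-bar is turned at least 1.3 rad (about 75 degrees or more) from the slot's line; the six bystanders stand upright (within 0.3 rad) within 30 mm of where they were (value of joint cover below 0.03 rad and value of joint tbar above 1.3 rad and distance of each of cylinder_tall, jar, reagent, tube_rack, tip_box, beaker from where it was at the start of the episode below 0.03 m and angle between each of cylinder_tall, jar, reagent, tube_rack, tip_box, beaker's own z axis and vertical below 0.3 rad); the robot touches nothing.
It fails at once if anything standing round the centrifuge (cylinder, jar, bottle, tube rack, tip box, beaker) is knocked over or shifted by more than 30 mm (distance of any of cylinder_tall, jar, reagent, tube_rack, tip_box, beaker from where it was at the start of the episode above 0.03 m or angle between any of cylinder_tall, jar, reagent, tube_rack, tip_box, beaker's own z axis and vertical above 0.5 rad).
It also fails if it takes over 64 s, if anything falls off the work surface, if the arm or the gripper's body presses on something with over 40 N, if the wrist force passes 120 N, or if a joint passes its speed limit or range.

## Working session

There is one attempt and no reset: what is moved stays moved. The work goes in short steps, Python scripts to look and compute and a shell command to move; the robot and the scene stay as the last step left them, time stands still between calls to the robot, and variables do not carry over. Pictures are saved under pics/ and viewed, and the job is handed in when it is done.

```bash
ls; mkdir -p pics
python3 - <<'E'
from station import manip, optics
import cv2, numpy as np
s=manip.state(); print(s)
for n in ("scene","top","wrist"):
    p,d=optics.grab_frame(n); cv2.imwrite(f"pics/{n}0.png",p[:,:,::-1]); np.save(f"pics/{n}0.npy",d); np.save(f"pics/{n}0rgb.npy",p)
    print(n,optics.get_calibration(n))
E
```

```text
pics
{'t': 0.0, 'joint_pos': array([-5.44832005e+01,  2.05929105e+01,  6.33415024e-01, -2.10692502e-02,
       -7.01347892e+01, -1.65066559e+01]), 'dq': array([ 0.00035961, -0.05726984,  0.11451578, -0.01654145,  0.09732745,
       -0.13374397]), 'joint_torque': array([-9.59420795e-04, -5.82715702e+01,  2.93039507e+01,  6.99655920e+00,
        6.93778595e-03, -1.15162370e-04]), 'tcp_pos': array([ 0.21968993, -0.63773155,  0.22560032]), 'ee_rot': array([[ 9.45501665e-01, -6.74471854e-04, -3.25616565e-01],
       [ 3.25617235e-01,  1.54030816e-03,  9.45500420e-01],
       [-1.36163570e-04, -9.99998586e-01,  1.67598359e-03]]), 'contact_force': array([-0.09993705, -0.72072052,  0.1994208 ]), 'torque': array([ 0.01655358, -0.00453877, -0.02632537]), 'grip_width': 0.08741327609020141}
scene {'camera_matrix': array([[574.75283854,   0.        , 317.92992119],
       [  0.        , 574.75283854, 239.6096813 ],
       [  0.        ,   0.        ,   1.        ]]), 'xyz': array([1.0737411 , 0.83348544, 1.07653922]), 'orientation': array([[-0.85485871, -0.38570332,  0.34705839],
       [ 0.51846
[... 306 characters left out ...]
5]), 'orientation': array([[ 0.02459977,  0.98507077, -0.17038319],
       [-0.99961647,  0.02640628,  0.00834423],
       [ 0.01271885,  0.17011258,  0.98534255]])}
wrist {'camera_matrix': array([[371.64829954,   0.        , 318.12368257],
       [  0.        , 371.64829954, 234.09929234],
       [  0.        ,   0.        ,   1.        ]]), 'T_tool_cam': array([[-2.31170711e-04, -9.54068303e-01, -2.99589083e-01,
        -8.17877697e-02],
       [-8.91927833e-04,  2.99589169e-01, -9.54067888e-01,
        -1.57478513e-01],
       [ 9.99999576e-01,  4.66592899e-05, -9.20216316e-04,
        -1.44681668e-03],
       [ 0.00000000e+00,  0.00000000e+00,  0.00000000e+00,
         1.00000000e+00]])}
```

View pics/scene0.png

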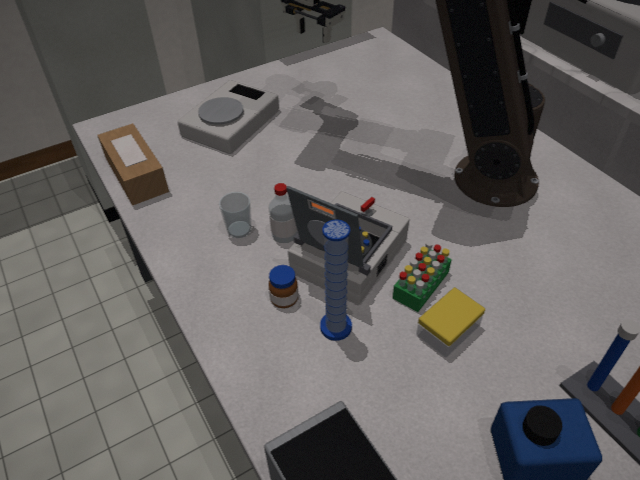

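View pics/top0.png

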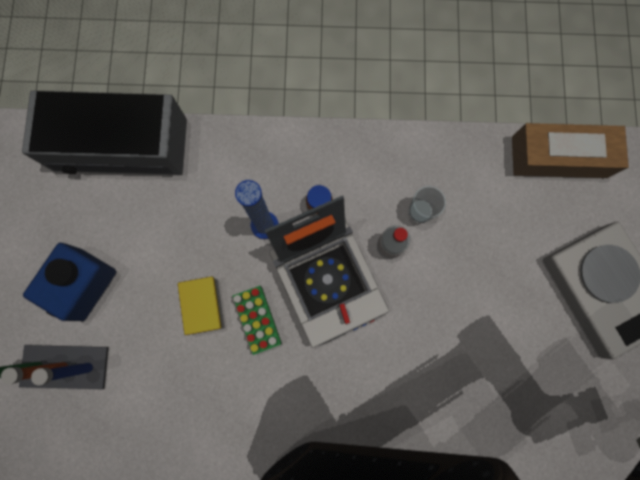

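The scene view shows the open cover at (330,225) with the cylinder at (337,280) and the jar at (283,287) behind it. In the top view the T-bar is at (344,313), the deck front at (345,320), the rack at (257,320) and the reagent bottle at (395,240). Next I measure their positions from depth and colour.

```bash
cat > h.py <<'E'
import numpy as np, cv2
from station import manip, optics
def cloud(n,d):
    c=optics.get_calibration(n);K=c['camera_matrix']
    v,u=np.mgrid[0:480,0:640]
    P=np.stack([(u-K[0,2])/K[0,0]*d,-(v-K[1,2])/K[1,1]*d,-d],-1)
    return P@c['orientation'].T+c['xyz']
def proj(n,X):
    c=optics.get_calibration(n);K=c['camera_matrix']
    q=(np.asarray(X)-c['xyz'])@c['orientation']
    return np.stack([K[0,0]*q[...,0]/-q[...,2]+K[0,2],K[1,1]*q[...,1]/q[...,2]+K[1,2]],-1)
def ray(n,uv,z):
    c=optics.get_calibration(n);K=c['camera_matrix'];uv=np.asarray(uv,float)
    r=np.stack([(uv[...,0]-K[0,2])/K[0,0],-(uv[...,1]-K[1,2])/K[1,1],-np.ones(uv.shape[:-1])],-1)@c['orientation'].T
    return c['xyz']+r*((z-c['xyz'][2])/r[...,2])[...,None]
E
python3 - <<'E'
from h import *
for n in("top","scene"):
    d=np.load(f"pics/{n}0.npy");p=np.load(f"pics/{n}0rgb.npy");P=cloud(n,d)
    hsv=cv2.cvtColor(p,cv2.COLOR_RGB2HSV)
    print(n,"bench z",np.median(P[...,2][(d>0)&(abs(P[...,2])<.02)]))
    x,y,z=P[...,0],P[...,1],P[...,2]
    roi=(x>.2)&(x<.65)&(y>-.2)&(y<.35)
    red=((hsv[...,0]<8)|(hsv[...,0]>172))&(hsv[...,1]>150)&(hsv[...,2]>60)&roi
    nl,lab,st,ce=cv2.connectedComponentsWithStats(red.astype(np.uint8))
    for i in range(1,nl):
        if st[i,4]>12: print("red",st[i],P[lab==i].mean(0).round(4), P[lab==i][:,2].max().round(4))
    og=(hsv[...,0]>=6)&(hsv[...,0]<16)&(hsv[...,1]>150)&(hsv[...,2]>90)&(x>.2)&(x<.7)&(abs(y-.05)<.3)
    nl,lab,st,ce=cv2.connectedComponentsWithStats(og.astype(np.uint8))
    for i in range(1,nl):
        if st[i,4]>30: print("orange",st[i],P[lab==i].mean(0).round(4))
    deck=(abs(z-.083)<.004)&(hsv[...,1]<40)&(hsv[...,2]>120)&roi
    nl,lab,st,ce=cv2.connectedComponentsWithStats(deck.astype(np.uint8))
    i=1+np.argmax(st[1:,4]); print("deck",st[i],P[lab==i].mean(0)); 
    m=P[lab==i][:,:2].astype(np.float32); r=cv2.minAreaRect(m*1000);print(r,cv2.boxPoints(r))
    lo=np.percentile(m,1,axis=0);print(lo)
    up=cv2.resize(p[170:370,200:460] if n=="top" else p[150:350,210:470],None,fx=3,fy=3,interpolation=cv2.INTER_CUBIC);cv2.imwrite(f"pics/{n}0c.png",up[:,:,::-1])
E
```

```text
top bench z 0.00046300416994227156
red [394 228  13  13 128] [ 0.618  -0.1285  0.1651] 0.1697
red [252 289   7   6  33] [0.4875 0.1982 0.0809] 0.0879
red [340 304   9  19  76] [ 0.4424 -0.0086  0.1351] 1.2193
red [238 306   6   6  30] [0.4485 0.2295 0.0826] 0.0866
red [250 312   7   6  35] [0.4349 0.2007 0.0814] 0.0868
red [262 318   7   6  34] [0.4212 0.1716 0.0813] 0.0882
red [248 335   6   6  33] [0.3828 0.2028 0.0821] 0.0861
red [260 341   7   6  33] [0.3687 0.1738 0.0812] 0.0867
orange [284 215  51  29 473] [0.6094 0.0728 0.2402]
deck [ 279  268  110   79 2042] [0.44108863 0.00597578 0.08323941]
((496.846435546875, 15.782974243164062), (195.92892456054688, 196.8745880126953), 26.246164321899414) [[ 365.45007    60.748917]
 [ 452.51367  -115.828354]
 [ 628.2428    -29.182968]
 [ 541.1792    147.3943  ]]
[ 0.37593094 -0.10496799]
scene bench z -0.0007470577600477979
red [275 183  11  13 110] [ 0.6219 -0.1237  0.1615] 0.1692
red [361 198  14  14  89] [ 0.4456 -0.0062  0.1156] 0.1264
red [434 245   7   7  38] [0.3709 0.1771 0.0803] 0.0878
red [416 253   7   8  45] [0.4217 0.1737 0.0786] 0.0855
red [437 255   8   8  42] [0.3839 0.2057 0.0797] 0.0859
red [419 263   7   8  47] [0.4361 0.2029 0.0789] 0.0853
red [400 272   7   8  46] [0.4889 0.2009 0.0793] 0.0863
red [422 274   7   8  48] [0.4508 0.233  0.0796] 0.0844
orange [312 203  21  11  65] [0.6133 0.0579 0.2372]
deck [367 204  42  64 698] [0.43331528 0.06274628 0.08227175]
((471.96820068359375, 58.82723617553711), (190.50450134277344, 101.27925872802734), 26.444807052612305) [[364.13116   61.748913]
 [409.23444  -28.932861]
 [579.80524   55.90556 ]
 [534.70197  146.58734 ]]
[ 0.37211105 -0.02143349]
```

```bash
sleep 0
```

```text
(no output)
```

View pics/top0c.png

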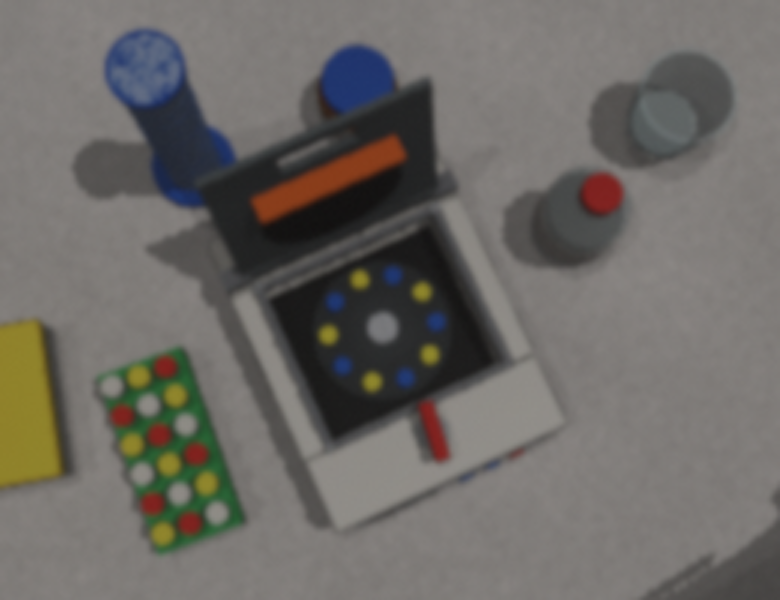

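View pics/scene0c.png

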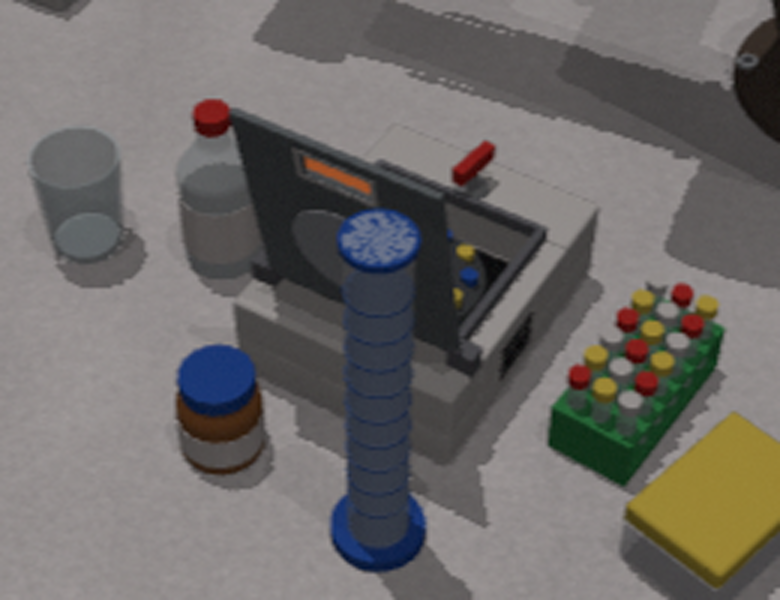

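The deck fit gives a centrifuge yaw of about 26°, and it predicts the T-bar position to within 3 mm. I'll refine the cover angle, bar angle, cylinder and jar next.

Run:
```python
from h import *
o=np.array([.521,.0277]);yaw=np.radians(26.3);ex=np.array([np.cos(yaw),np.sin(yaw)]);ey=np.array([-ex[1],ex[0]])
for n in("top","scene"):
    d=np.load(f"pics/{n}0.npy");p=np.load(f"pics/{n}0rgb.npy");P=cloud(n,d)
    hsv=cv2.cvtColor(p,cv2.COLOR_RGB2HSV)
    L=np.stack([(P[...,:2]-o)@ex,(P[...,:2]-o)@ey,P[...,2]],-1)
    # cover: within +-80 of y, z>.13, x .05...0.17
    m=(abs(L[...,1])<.08)&(L[...,2]>.12)&(L[...,2]<.30)&(L[...,0]>.06)&(L[...,0]<.17)&(hsv[...,2]<110)&(d>0)&(hsv[...,1]<70)
    q=L[m]; print(n,"cover px",len(q))
    A=np.polyfit(q[:,2]-.095,q[:,0]-.085,1);r=q[:,0]-.085-np.polyval(A,q[:,2]-.095);k=abs(r)<.01;A=np.polyfit(q[k,2]-.095,q[k,0]-.085,1)
    print(" slope, offs",A,"angle",np.pi/2+np.arctan(A[0]),"zmax",np.percentile(q[k,2],99.5),"y",np.percentile(q[k,1],[1,99]))
    red=((hsv[...,0]<8)|(hsv[...,0]>172))&(hsv[...,1]>150)&(hsv[...,2]>60)&(abs(L[...,0]+.085)<.04)&(abs(L[...,1])<.04)
    vv,uu=np.nonzero(red);uv=np.stack([uu,vv],-1)
    W=ray(n,uv,.118)[:,:2]; c=W.mean(0); ev,V=np.linalg.eigh(np.cov(W.T)); v=V[:,1]
    print(" bar",c,np.degrees(np.arctan2(v[1],v[0]))%180, "local",(c-o)@ex,(c-o)@ey)
    blue=(hsv[...,0]>100)&(hsv[...,0]<130)&(hsv[...,1]>140)&(d>0)
    for nm,lo,hi in(("foot",.0,.05),("jar",.06,.1),("cyltop",.28,.33)):
        mm=blue&(L[...,2]>lo)&(L[...,2]<hi)&(L[...,0]>.05)&(L[...,0]<.35)&(abs(L[...,1])<.25)
        if mm.sum()>5: print(" ",nm,mm.sum(),P[mm].mean(0).round(3),"local",L[mm].mean(0).round(3),L[mm].min(0).round(3),L[mm].max(0).round(3))
```

```text
top cover px 1722
 slope, offs [ 0.21541368 -0.00455433] angle 1.7829678569269578 zmax 0.29114678679594697 y [-0.07890813  0.07876842]
 bar [ 0.44278885 -0.00962738] 19.600973304788795 local -0.08665392031955339 0.001189619651632352
  foot 108 [0.653 0.193 0.012] local [0.192 0.09  0.012] [0.169 0.051 0.007] [0.218 0.115 0.034]
  jar 348 [0.722 0.057 0.085] local [ 0.193 -0.063  0.085] [ 0.173 -0.091  0.076] [0.217 0.062 0.091]
  cyltop 32 [0.65  0.188 0.315] local [0.187 0.087 0.315] [0.175 0.066 0.311] [0.217 0.105 0.318]
scene cover px 1956
 slope, offs [0.18190335 0.00566718] angle 1.75073226808741 zmax 0.2898427055864381 y [-0.07866495  0.07904515]
 bar [ 0.44712926 -0.00409878] 23.12580553223873 local -0.08031323917989143 0.004222821395132116
  foot 335 [0.672 0.204 0.011] local [0.214 0.091 0.011] [ 0.12  -0.089  0.   ] [0.238 0.121 0.049]
  jar 468 [0.724 0.06  0.083] local [ 0.196 -0.061  0.083] [ 0.165 -0.093  0.069] [ 0.226 -0.035  0.092]
  cyltop 169 [0.667 0.197 0.313] local [0.206 0.087 0.313] [0.175 0.057 0.304] [0.228 0.109 0.319]
```

```bash
python3 -m jog '[[[0.3,0,0.35,0,-1],[0.696,0,0.871,0,-1],[0.696,0,0.871,0,-1],[0.696,0,0.871,0,-1],[0.696,0,0.871,0,-1]]]'; python3 -m jog '[[[0.3,0,0.35,0,-1],[0.696,0,0.871,0,-1],[0.696,0,0.871,0,-1],[0.696,0,0.871,0,-1],[0.696,0,0.871,0,-1]]]'
```

```text
t: 0.65
tcp_pos: [0.2767, -0.4785, 0.2272]
ee_rot: [[0.945, 0.001, -0.328], [0.328, -0.0, 0.945], [0.001, -1.0, -0.001]]
contact_force: [0.6, -0.6, 0.7]
grip_width: 0.0877
t: 1.15
tcp_pos: [0.3329, -0.3217, 0.2269]
ee_rot: [[0.945, 0.001, -0.328], [0.328, -0.0, 0.945], [0.001, -1.0, -0.0]]
contact_force: [-0.1, 0.4, 0.0]
grip_width: 0.0876
```

```bash
python3 -m jog '[[[0.3,0,0.35,0,-1],[0.696,0,0.871,0,-1],[0.696,0,0.871,0,-1],[0.696,0,0.871,0,-1],[0.696,0,0.871,0,-1]]]'; python3 -m jog '[[[0.3,0,0.35,0,-1],[0.696,0,0.871,0,-1],[0.696,0,0.871,0,-1],[0.696,0,0.871,0,-1],[0.696,0,0.871,0,-1],[0.696,0,0.871,0,-1]]]'
python3 - <<'E'
from h import *
s=manip.state();p,d=optics.grab_frame("wrist");cv2.imwrite("pics/w1.png",p[:,:,::-1])
c=optics.get_calibration("wrist");K=c['camera_matrix'];T=c['T_tool_cam'];R=s['ee_rot'];t=s['tcp_pos'];print(t,s['joint_pos'])
hsv=cv2.cvtColor(p,cv2.COLOR_RGB2HSV)
red=(((hsv[...,0]<8)|(hsv[...,0]>172))&(hsv[...,1]>140)&(hsv[...,2]>50)).astype(np.uint8)
nl,lab,st,ce=cv2.connectedComponentsWithStats(red)
for i in range(1,nl):
    if st[i,4]<60: continue
    v,u=np.nonzero(lab==i)
    a=(u-K[0,2])/K[0,0];b=(v-K[1,2])/K[1,1];r=np.hypot(a,b)
    ray_=np.stack([np.sin(r)*a/r,-np.sin(r)*b/r,-np.cos(r)],-1)
    o=t+R@T[:3,3];w=ray_@(R@T[:3,:3]).T
    X=o+w*((.120-o[2])/w[:,2])[:,None]
    r_=cv2.minAreaRect((X[:,:2]*1000).astype(np.float32))
    ev,V=np.linalg.eigh(np.cov(X[:,:2].T));g=V[:,1]
    print(st[i],ce[i],X.mean(0),r_,np.degrees(np.arctan2(g[1],g[0]))%180)
E
```

```text
t: 1.65
tcp_pos: [0.3894, -0.1646, 0.2267]
ee_rot: [[0.945, 0.0, -0.328], [0.328, -0.0, 0.945], [0.0, -1.0, -0.0]]
contact_force: [0.4, 0.5, 0.6]
grip_width: 0.0879
t: 2.25
tcp_pos: [0.4446, -0.0089, 0.2262]
ee_rot: [[0.946, -0.001, -0.326], [0.326, -0.001, 0.946], [-0.001, -1.0, -0.0]]
contact_force: [0.0, 0.5, 0.1]
grip_width: 0.0874
[ 0.44463545 -0.00888359  0.2261889 ] [ 2.44106094e+01 -1.76270402e+00 -2.67603655e+01  7.57272654e-03
 -6.50721809e+01 -9.54167058e+01]
[309 195  17  62 929] [316.75888052 225.57911733] [ 0.44013665 -0.01278979  0.12      ] ((440.410888671875, -12.612585067749023), (47.06084060668945, 11.639622688293457), 18.603404998779297) 18.355128762285005
[518 198  18  19 259] [527.07335907 206.07335907] [0.36789439 0.14332789 0.12      ] ((367.1839294433594, 143.22979736328125), (18.1885929107666, 14.624982833862305), 73.24429321289062) 85.5372606273399
[535 221  16  18 223] [542.37219731 229.21973094] [0.38003295 0.16822441 0.12      ] ((380.2110290527344, 167.9032440185547), (19.065635681152344, 13.439452171325684), 89.27698516845703) 82.72789126870883
[494 246  18  20 262] [502.78244275 255.19847328] [0.41337047 0.14099542 0.12      ] ((413.1851501464844, 141.2133331298828), (18.953989028930664, 13.913995742797852), 65.54379272460938) 69.95875890368944
[510 267  18  20 242] [518.55785124 276.32644628] [0.4256462  0.16648775 0.12      ] ((425.8021240234375, 166.30467224121094), (19.727066040039062, 14.55751895904541), 77.83291625976562) 65.67797486473411
```

View pics/w1.png

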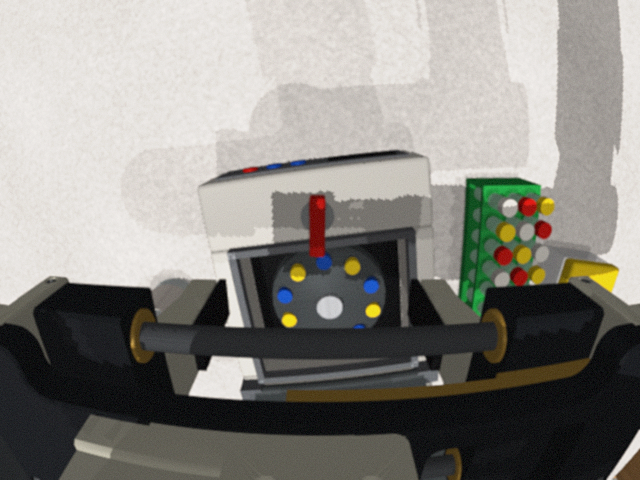

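The wrist view shows the bar at (317,226), measuring 47 x 12 mm with its long axis at 18.5°, which matches the given size. Joint 6 would run out of range on the clockwise turn, so I first rotate the gripper half a turn. That also gives a second view to cancel the calibration bias.

```bash
python3 -m jog '[[[-0.022,0,-0.011,-0.02,-1],[-0.022,0,-0.011,-0.044,-1],[-0.022,0,-0.011,-0.067,-1],[-0.022,0,-0.011,-0.09,-1],[-0.022,0,-0.011,-0.113,-1],[-0.022,0,-0.011,-0.136,-1],[-0.022,0,-0.011,-0.159,-1],[-0.022,0,-0.011,-0.182,-1],[-0.022,0,-0.011,-0.205,-1],[-0.022,0,-0.011,-0.228,-1],[-0.022,0,-0.011,-0.25,-1],[-0.022,0,-0.011,-0.25,-1]]]'; python3 -m jog '[[[0,0,0,-0.02,-1],[0,0,0,-0.044,-1],[0,0,0,-0.067,-1],[0,0,0,-0.09,-1],[0,0,0,-0.113,-1],[0,0,0,-0.136,-1],[0,0,0,-0.159,-1],[0,0,0,-0.182,-1],[0,0,0,-0.205,-1],[0,0,0,-0.228,-1],[0,0,0,-0.25,-1],[0,0,0,-0.25,-1]]]'
cat > wl.py <<'E'
from h import *
import sys
def look(name,z=.120):
    s=manip.state();p,d=optics.grab_frame("wrist");cv2.imwrite(f"pics/{name}.png",p[:,:,::-1])
    c=optics.get_calibration("wrist");K=c['camera_matrix'];T=c['T_tool_cam'];R=s['ee_rot'];t=s['tcp_pos'];print(t,s['joint_pos'].round(2),R.round(3).tolist())
    hsv=cv2.cvtColor(p,cv2.COLOR_RGB2HSV)
    red=(((hsv[...,0]<8)|(hsv[...,0]>172))&(hsv[...,1]>140)&(hsv[...,2]>50)).astype(np.uint8)
    nl,lab,st,ce=cv2.connectedComponentsWithStats(red)
    for i in range(1,nl):
        if st[i,4]<60: continue
        v,u=np.nonzero(lab==i)
        a=(u-K[0,2])/K[0,0];b=(v-K[1,2])/K[1,1];r=np.hypot(a,b)
        ray_=np.stack([np.sin(r)*a/r,-np.sin(r)*b/r,-np.cos(r)],-1)
        o=t+R@T[:3,3];w=ray_@(R@T[:3,:3]).T
        X=o+w*((z-o[2])/w[:,2])[:,None]
        if np.hypot(*(X.mean(0)[:2]-[.443,-.01]))>.03: continue
        r_=cv2.minAreaRect((X[:,:2]*1000).astype(np.float32))
        ev,V=np.linalg.eigh(np.cov(X[:,:2].T));g=V[:,1]
        print(st[i],X.mean(0),r_,np.degrees(np.arctan2(g[1],g[0]))%180)
if __name__=="__main__": look(sys.argv[1])
E
python3 wl.py w2
```

```text
t: 3.5
tcp_pos: [0.4417, -0.0121, 0.2266]
ee_rot: [[-0.326, 0.0, -0.945], [0.945, -0.0, -0.326], [-0.0, -1.0, -0.0]]
contact_force: [0.1, 0.2, 0.0]
grip_width: 0.0876
t: 4.7
tcp_pos: [0.4417, -0.0116, 0.2266]
ee_rot: [[-0.946, -0.0, 0.323], [-0.323, -0.0, -0.946], [0.0, -1.0, 0.0]]
contact_force: [0.1, -0.2, -0.0]
grip_width: 0.0876
[ 0.441687   -0.01155492  0.22656448] [ 24.23  -2.13 -27.05  -0.   -65.08  84.61] [[-0.946, -0.0, 0.323], [-0.323, -0.0, -0.946], [0.0, -1.0, 0.0]]
[310 198  16  61 904] [ 0.44518422 -0.01103123  0.12      ] ((444.15728759765625, -11.538143157958984), (46.5676155090332, 11.157991409301758), 18.50108528137207) 18.293083289723796
```

View pics/w2.png

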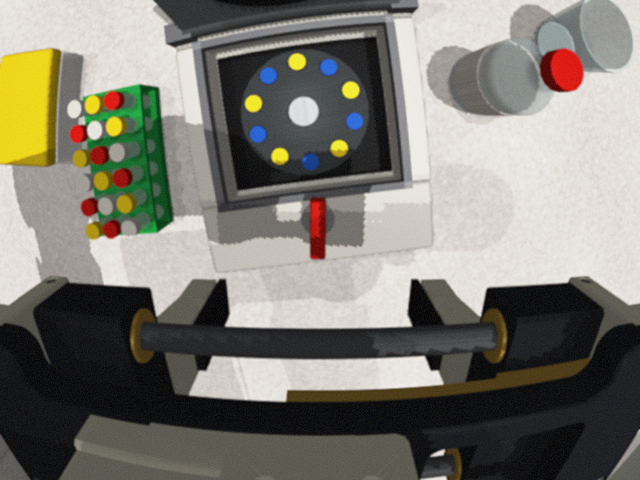

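Bar at (318,228). The mean of the two views puts its centre at (0.4427, -0.0119) and its angle at 18.4°. Next I descend and grip gently.

```bash
python3 -m jog '[[[-0.006,0.25,0,0,-1],[-0.006,0.5,0,0,-1],[-0.006,0.7,0,0,-1],[-0.006,0.83,0,0,-1],[-0.006,0.83,0,0,-0.5],[-0.006,0.83,0,0,0],[-0.006,0.83,0,0,0.5],[-0.006,0.83,0,0,1],[-0.006,0.83,0,0,1],[-0.006,0.83,0,0,1],[-0.006,0.83,0,0,1],[-0.006,0.83,0,0,1]]]' 12
```

```text
t: 5.95
tcp_pos: [0.4427, -0.0104, 0.1022]
ee_rot: [[-0.945, 0.0, 0.326], [-0.326, 0.0, -0.945], [-0.0, -1.0, -0.0]]
contact_force: [0.3, -0.5, 0.3]
grip_width: 0.029
```

```bash
python3 -m jog '[[[0,0,0,0,1],[0,0,0,0,1],[0,0,0,0,1],[0,0,0,0,1]]]' 15
```

```text
t: 6.35
tcp_pos: [0.4428, -0.0106, 0.1021]
ee_rot: [[-0.945, 0.0, 0.326], [-0.326, -0.0, -0.945], [0.0, -1.0, 0.0]]
contact_force: [0.8, -2.2, -1.4]
grip_width: 0.0118
```

The bar is gripped, with an opening of 11.8 mm. Now the clockwise turn.

```bash
python3 -m jog '[[[0,0,0,0.02,1],[0,0,0,0.04,1],[0,0,0,0.06,1],[0,0,0,0.08,1],[0,0,0,0.1,1],[0,0,0,0.12,1],[0,0,0,0.14,1],[0,0,0,0.16,1],[0,0,0,0.18,1],[0,0,0,0.2,1],[0,0,0,0.21,1],[0,0,0,0.218,1]]]'; python3 -c "
from station import manip;s=manip.state();print(s['torque'],s['contact_force'])"
python3 -m jog '[[[0,0,0,0.006,1],[0,0,0,0.011,1],[0,0,0,0.011,1]]]';  python3 -c "
from station import manip;s=manip.state();print(s['torque'],s['contact_force'])"
```

```text
t: 7.55
tcp_pos: [0.4425, -0.0112, 0.1021]
ee_rot: [[-0.506, -0.001, -0.863], [0.863, -0.001, -0.506], [-0.001, -1.0, 0.001]]
contact_force: [1.4, -6.3, -0.7]
grip_width: 0.0118
[-2.42733139 -0.42225004  0.07219202] [ 1.39986379 -6.26593315 -0.68092006]
t: 7.85
tcp_pos: [0.4424, -0.0112, 0.102]
ee_rot: [[-0.446, -0.001, -0.895], [0.895, -0.001, -0.446], [-0.001, -1.0, 0.001]]
contact_force: [0.9, -5.9, 0.2]
grip_width: 0.0121
[-2.40802088 -0.38133976 -0.0103242 ] [ 0.89105452 -5.93928987  0.18428827]
```

```bash
python3 -m jog '[[[0,0,0,0,0.6],[0,0,0,0,0.2],[0,0,0,0,0],[0,0,0,0,0],[0,0,0,0,0],[0,-0.15,0,0,0],[0,-0.45,0,0,0],[0,-0.75,0,0,0],[0,-0.83,0,0,0],[0,-0.83,0,0,0]]]'; python3 wl.py w3
```

```text
t: 8.85
tcp_pos: [0.4439, -0.0099, 0.2288]
ee_rot: [[-0.447, 0.005, -0.894], [0.894, 0.002, -0.447], [-0.0, -1.0, -0.005]]
contact_force: [-0.3, -0.2, -0.9]
grip_width: 0.0438
[ 0.44392433 -0.0098828   0.22878385] [ 2.433e+01 -2.180e+00 -2.681e+01  1.000e-02 -6.509e+01  2.250e+00] [[-0.447, 0.005, -0.894], [0.894, 0.002, -0.447], [-0.0, -1.0, -0.005]]
[314 199  16  60 895] [ 0.44333318 -0.01441268  0.12      ] ((442.9601745605469, -13.550033569335938), (11.243279457092285, 46.20882797241211), 27.055633544921875) 116.58335400594225
```

View pics/w3.png

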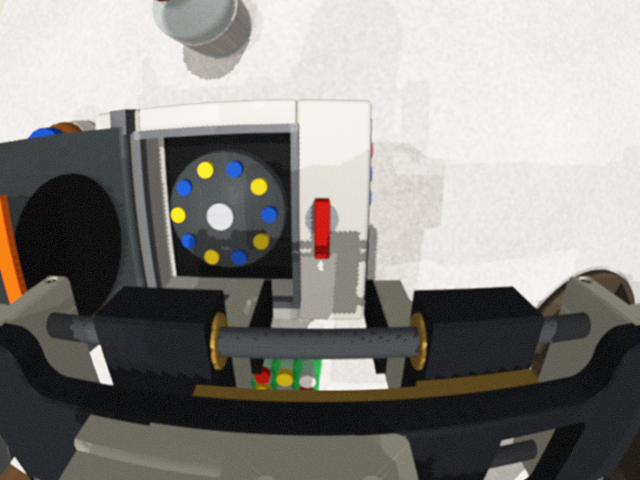

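Bar at (322,228), direction 116.6°, so it lies along the slot line. I now rise, turn the jaws along the centrifuge y and shut the fingers.

```bash
python3 -m jog '[[[0,-0.2,0,-0.02,0.5],[-0.1,-0.5,0,-0.044,1],[-0.2,-0.71,0,-0.067,1],[-0.367,-0.71,0,-0.09,1],[-0.367,-0.71,0,-0.113,1],[-0.367,-0.71,0,-0.136,1],[-0.367,-0.71,0,-0.159,1],[-0.367,-0.71,0,-0.182,1],[-0.367,-0.71,0,-0.205,1],[-0.367,-0.71,0,-0.228,1],[-0.367,-0.71,0,-0.25,1],[-0.367,-0.71,0,-0.25,1]]]'
python3 - <<'E'
from h import *
s=manip.state();R=s['ee_rot'];print(s['grip_width'],s['joint_pos'])
o=np.array([.521,.0277]);yaw=np.radians(26.4);ex=np.array([np.cos(yaw),np.sin(yaw)]);ey=np.array([-ex[1],ex[0]])
q=s['tcp_pos'][:2]-o;print("local",q@ex,q@ey,s['tcp_pos'])
tgt=o+.165*ex-.055*ey; D=np.array([*(tgt-s['tcp_pos'][:2]),.335-s['tcp_pos'][2]]);print((R.T@D)/.15, tgt)
E
```

```text
t: 10.1
tcp_pos: [0.4668, -0.0596, 0.3311]
ee_rot: [[-0.894, -0.003, 0.449], [-0.449, -0.0, -0.894], [0.003, -1.0, -0.001]]
contact_force: [-0.8, 0.7, 0.2]
grip_width: 0.0004
0.00041097623083416294 [ 1.67537072e+01 -2.25004472e+00 -1.35257406e+01 -3.24948695e-02
 -7.89006923e+01  9.99339332e+01]
local -0.08731641681359939 -0.0540644654261154 [ 0.46682862 -0.05955013  0.33114256]
[-1.68197575 -0.03067111  0.01446592] [0.69324738 0.05180066]
```

```bash
python3 -m jog '[[[-0.2,-0.03,0,0,1],[-0.5,-0.03,0,0,1],[-0.8,-0.03,0,0,1],[-0.84,-0.03,0.01,0,1],[-0.84,-0.03,0.01,0,1]]]';python3 -m jog '[[[-0.2,0,0,0,1],[-0.5,0,0,0,1],[-0.8,0,0,0,1],[-0.83,0,0,0,1],[-0.83,0,0,0,1]]]'
python3 - <<'E'
from h import *
p,d=optics.grab_frame("scene");cv2.imwrite("pics/s4.png",cv2.resize(p[100:340,180:500],None,fx=2.4,fy=2.4)[:,:,::-1])
P=cloud("scene",d)
p,d=optics.grab_frame("wrist");cv2.imwrite("pics/w4.png",p[:,:,::-1])
o=np.array([.521,.0277]);yaw=np.radians(26.4);ex=np.array([np.cos(yaw),np.sin(yaw)]);ey=np.array([-ex[1],ex[0]])
q=manip.state()['tcp_pos'];print("local",(q[:2]-o)@ex,(q[:2]-o)@ey,q)
E
```

```text
t: 10.6
tcp_pos: [0.5812, -0.004, 0.3348]
ee_rot: [[-0.896, -0.004, 0.445], [-0.445, -0.001, -0.896], [0.004, -1.0, -0.001]]
contact_force: [-0.5, -0.9, -0.2]
grip_width: 0.0002
t: 11.1
tcp_pos: [0.6918, 0.0511, 0.3358]
ee_rot: [[-0.895, -0.003, 0.446], [-0.446, -0.001, -0.895], [0.003, -1.0, -0.001]]
contact_force: [-0.4, 0.3, 0.7]
grip_width: 0.0005
local 0.1623898996701858 -0.055260980737465125 [0.69102552 0.05040635 0.33779955]
```

View pics/s4.png

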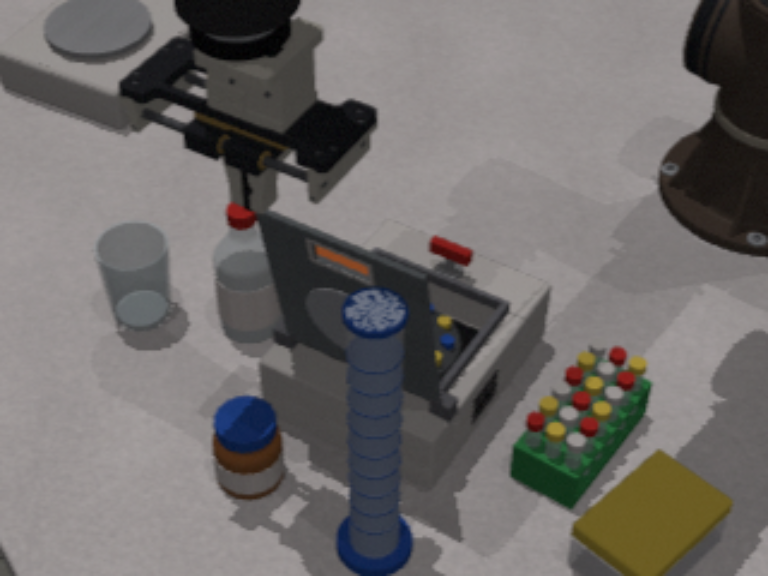

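View pics/w4.png

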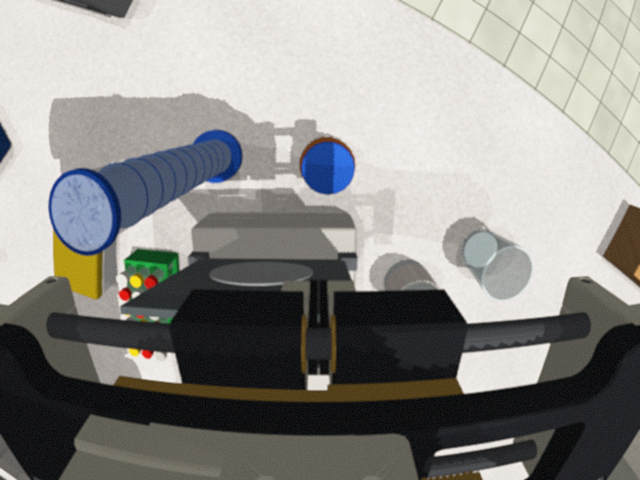

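The wrist view shows the back of the cover with its disc at (260,272), directly ahead of the fingertips at (318,280). The jar at (328,165) and the cylinder at (85,210) are both clear. I lower behind the free edge and work out the arc.

```bash
python3 -m jog '[[[0,0.15,0,0,1],[0,0.35,0,0,1],[0,0.5,0,0,1],[0,0.5,0,0,1],[0,0.5,0,0,1]]]'
cat > arc.py <<'E'
from h import *
o=np.array([.521,.0277]);yaw=np.radians(26.4);ex=np.array([np.cos(yaw),np.sin(yaw)]);ey=np.array([-ex[1],ex[0]])
def rel(angs,r=.165,over=.003):
    s=manip.state();q=s['tcp_pos'];l=np.array([(q[:2]-o)@ex,(q[:2]-o)@ey,q[2]]);print("local",l.round(4),"F",s['contact_force'].round(1))
    for a in angs:
        n=np.array([np.sin(a),np.cos(a)])
        if a>1.5: # face against edge, keep tip
            x=.085-.197*np.cos(a)+.007*np.sin(a)+.010-over; z=.262
        else:
            x,z=np.array([.085-r*np.cos(a)+.010,.095+r*np.sin(a)])+n*(.007-over)
        print(round(a,2),"xz",round(x,4),round(z,4),"tool",round(-(x-l[0])/.15,3),round(-(z-l[2])/.15,3))
E
python3 - <<'E'
from arc import *
rel(np.arange(1.75,0.7,-.1))
E
```

```text
t: 11.7
tcp_pos: [0.6916, 0.0504, 0.2644]
ee_rot: [[-0.895, 0.001, 0.447], [-0.447, -0.0, -0.895], [-0.001, -1.0, 0.001]]
contact_force: [0.4, -0.4, 0.7]
grip_width: 0.0006
local [ 0.1629 -0.0556  0.2644] F [ 0.4 -0.4  0.7]
1.75 xz 0.134 0.262 tool 0.193 0.016
1.65 xz 0.1146 0.262 tool 0.322 0.016
1.55 xz 0.0949 0.262 tool 0.453 0.016
1.45 xz 0.0791 0.2593 tool 0.559 0.034
1.35 xz 0.0628 0.2569 tool 0.668 0.05
1.25 xz 0.0468 0.2528 tool 0.774 0.077
1.15 xz 0.0313 0.2472 tool 0.878 0.114
1.05 xz 0.0164 0.2401 tool 0.977 0.162
0.95 xz 0.0023 0.2315 tool 1.071 0.219
0.85 xz -0.0109 0.2216 tool 1.159 0.285
0.75 xz -0.023 0.2104 tool 1.239 0.36
```

```bash
python3 -m jog '[[[0.1,0.016,0,0,1],[0.15,0.016,0,0,1],[0.2,0.016,0,0,1],[0.26,0.016,0,0,1],[0.32,0.016,0,0,1],[0.39,0.016,0,0,1],[0.45,0.016,0,0,1],[0.51,0.025,0,0,1],[0.56,0.034,0,0,1],[0.56,0.034,0,0,1]]]'
python3 - <<'E'
from arc import *
rel(np.arange(1.45,.4,-.1))
p,d=optics.grab_frame("scene");cv2.imwrite("pics/s5.png",cv2.resize(p[100:340,180:500],None,fx=2.4,fy=2.4)[:,:,::-1])
E
```

```text
t: 12.7
tcp_pos: [0.6156, 0.0129, 0.2573]
ee_rot: [[-0.895, -0.001, 0.447], [-0.447, -0.0, -0.895], [0.001, -1.0, -0.0]]
contact_force: [0.6, -0.7, 0.5]
grip_width: 0.0005
local [ 0.0782 -0.0553  0.2573] F [ 0.6 -0.7  0.5]
1.45 xz 0.0791 0.2593 tool -0.006 -0.014
1.35 xz 0.0628 0.2569 tool 0.103 0.003
1.25 xz 0.0468 0.2528 tool 0.209 0.029
1.15 xz 0.0313 0.2472 tool 0.313 0.067
1.05 xz 0.0164 0.2401 tool 0.412 0.114
0.95 xz 0.0023 0.2315 tool 0.506 0.171
0.85 xz -0.0109 0.2216 tool 0.594 0.238
0.75 xz -0.023 0.2104 tool 0.674 0.312
0.65 xz -0.0339 0.198 tool 0.747 0.395
0.55 xz -0.0436 0.1847 tool 0.812 0.484
0.45 xz -0.0518 0.1704 tool 0.867 0.579
```

View pics/s5.png

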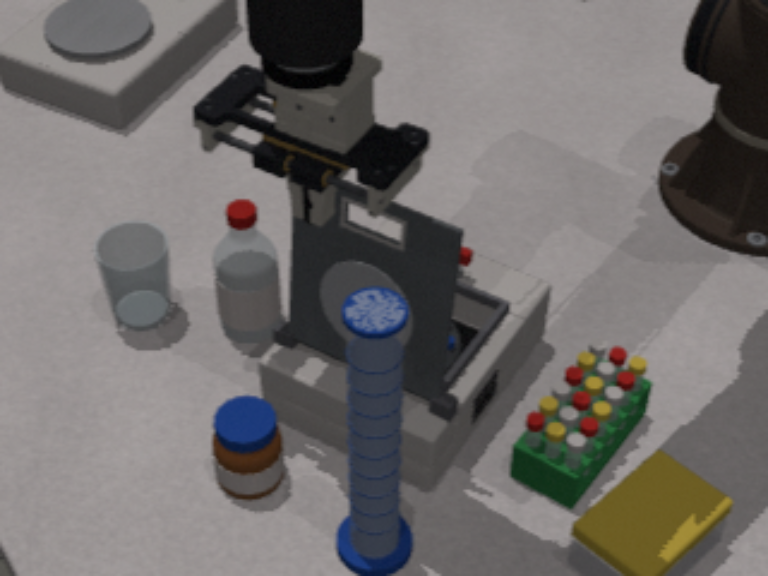

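The cover has come forward past upright, with its edge at (410,205) in the crop and the finger behind it at (310,200). I continue along the arc.

```bash
python3 -m jog '[[[0.05,-0.005,0,0,1],[0.1,0.003,0,0,1],[0.16,0.016,0,0,1],[0.21,0.029,0,0,1],[0.26,0.048,0,0,1],[0.31,0.067,0,0,1],[0.36,0.09,0,0,1],[0.41,0.114,0,0,1],[0.46,0.142,0,0,1],[0.51,0.171,0,0,1],[0.55,0.205,0,0,1],[0.594,0.238,0,0,1]]]'
python3 -c "
from arc import *
rel(np.arange(.85,0,-.1))"
```

```text
t: 13.95
tcp_pos: [0.5367, -0.0267, 0.2213]
ee_rot: [[-0.894, -0.0, 0.447], [-0.447, -0.0, -0.894], [0.0, -1.0, 0.0]]
contact_force: [0.6, 0.1, 1.7]
grip_width: 0.0006
local [-0.0101 -0.0557  0.2213] F [0.6 0.1 1.7]
0.85 xz -0.0109 0.2216 tool 0.005 -0.002
0.75 xz -0.023 0.2104 tool 0.086 0.072
0.65 xz -0.0339 0.198 tool 0.159 0.155
0.55 xz -0.0436 0.1847 tool 0.223 0.244
0.45 xz -0.0518 0.1704 tool 0.278 0.339
0.35 xz -0.0586 0.1553 tool 0.323 0.44
0.25 xz -0.0639 0.1397 tool 0.358 0.544
0.15 xz -0.0675 0.1236 tool 0.383 0.651
0.05 xz -0.0696 0.1072 tool 0.396 0.76
```

```bash
python3 -m jog '[[[0.045,0.035,0,0,1],[0.086,0.072,0,0,1],[0.124,0.113,0,0,1],[0.159,0.155,0,0,1],[0.192,0.2,0,0,1],[0.223,0.244,0,0,1],[0.252,0.29,0,0,1],[0.278,0.339,0,0,1],[0.302,0.39,0,0,1],[0.323,0.44,0,0,1],[0.342,0.492,0,0,1],[0.358,0.544,0,0,1]]]'
python3 - <<'E'
from arc import *
rel(np.arange(.25,-.02,-.05))
for n in("top","scene"):
    p,d=optics.grab_frame(n);c=p[170:370,220:440] if n=="top" else p[150:350,280:480]
    cv2.imwrite(f"pics/{n}6.png",cv2.resize(c,None,fx=3,fy=3)[:,:,::-1])
E
```

```text
t: 15.15
tcp_pos: [0.4889, -0.0505, 0.1395]
ee_rot: [[-0.894, -0.0, 0.447], [-0.447, -0.0, -0.894], [0.0, -1.0, -0.0]]
contact_force: [-0.5, -0.1, -0.2]
grip_width: 0.0008
local [-0.0635 -0.0558  0.1395] F [-0.5 -0.1 -0.2]
0.25 xz -0.0639 0.1397 tool 0.002 -0.002
0.2 xz -0.0659 0.1317 tool 0.016 0.052
0.15 xz -0.0675 0.1236 tool 0.027 0.106
0.1 xz -0.0688 0.1155 tool 0.035 0.16
0.05 xz -0.0696 0.1072 tool 0.04 0.215
0.0 xz -0.07 0.099 tool 0.043 0.27
```

View pics/top6.png

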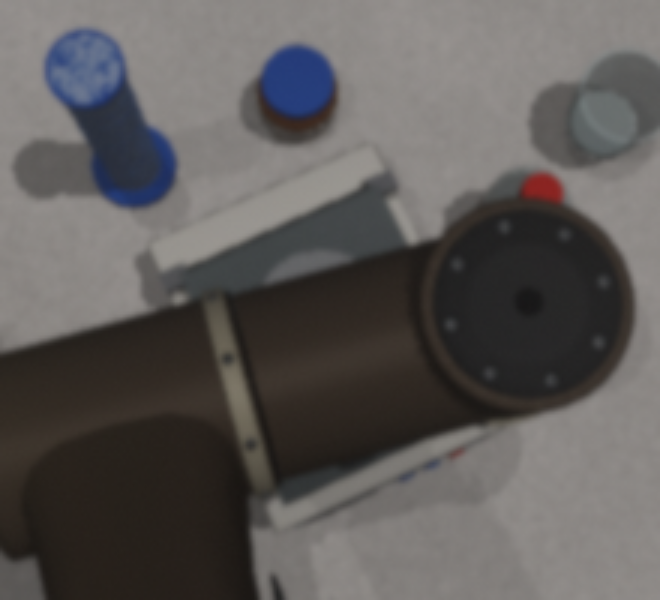

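View pics/scene6.png

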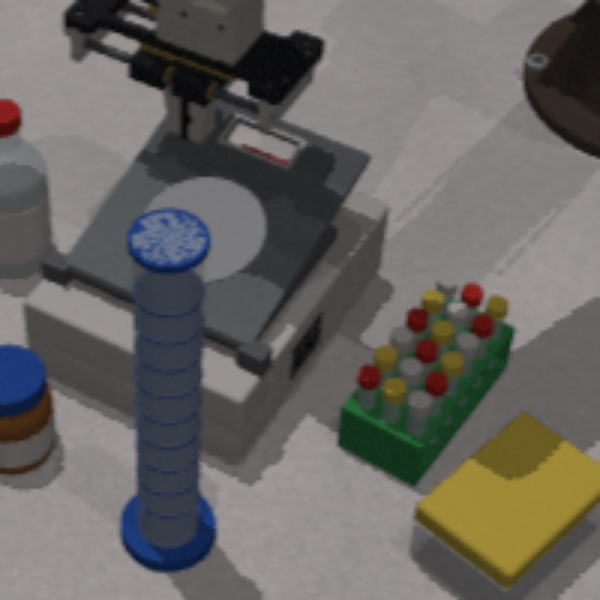

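The red bar shows in the slot at (265,152), with the cover following the finger. I press it down slowly.

```bash
python3 -m jog '[[[0.008,0.025,0,0,1],[0.016,0.052,0,0,1],[0.022,0.08,0,0,1],[0.027,0.106,0,0,1],[0.031,0.133,0,0,1],[0.035,0.16,0,0,1],[0.038,0.188,0,0,1],[0.04,0.215,0,0,1],[0.04,0.215,0,0,1]]]'; python3 -m jog '[[[0,0.014,0,0,1],[0,0.028,0,0,1],[0,0.042,0,0,1],[0,0.042,0,0,1]]]'
python3 - <<'E'
from arc import *
rel([.0])
p,d=optics.grab_frame("scene");c=p[150:350,280:480]
cv2.imwrite("pics/s7.png",cv2.resize(c,None,fx=3,fy=3)[:,:,::-1])
E
```

```text
t: 16.15
tcp_pos: [0.4833, -0.0532, 0.1072]
ee_rot: [[-0.894, -0.001, 0.447], [-0.447, -0.0, -0.894], [0.001, -1.0, -0.0]]
contact_force: [-1.2, -0.4, 0.1]
grip_width: 0.0005
t: 16.55
tcp_pos: [0.4837, -0.0531, 0.1018]
ee_rot: [[-0.894, -0.0, 0.447], [-0.447, -0.0, -0.894], [0.0, -1.0, 0.0]]
contact_force: [-2.1, -0.5, 3.7]
grip_width: 0.0002
local [-0.0693 -0.0558  0.1018] F [-2.1 -0.5  3.7]
0.0 xz -0.07 0.099 tool 0.004 0.018
```

View pics/s7.png

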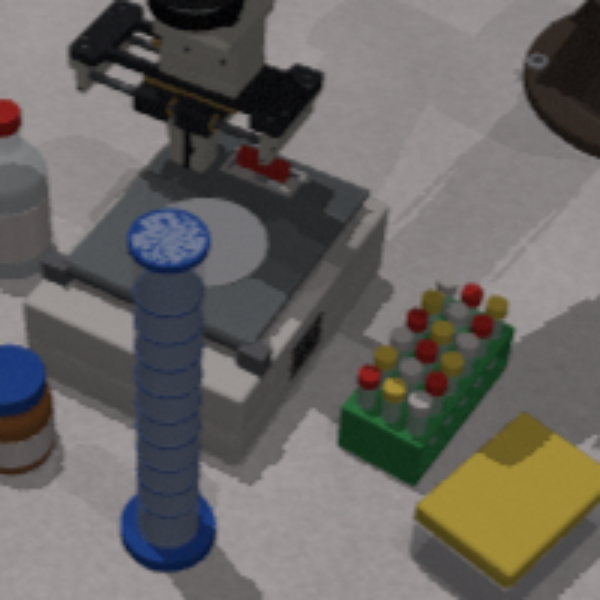

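The bar at (262,165) stands up through the slot and the cover is level. I press a little further until the force shows it is seated.

```bash
python3 -m jog '[[[0,0.01,0,0,1],[0,0.02,0,0,1],[0,0.03,0,0,1],[0,0.03,0,0,1]]]';python3 -m jog '[[[0,0.01,0,0,1],[0,0.02,0,0,1],[0,0.02,0,0,1]]]'
```

```text
t: 17.0
tcp_pos: [0.484, -0.0532, 0.1009]
ee_rot: [[-0.894, 0.001, 0.449], [-0.449, -0.001, -0.894], [-0.001, -1.0, 0.001]]
contact_force: [-18.5, 4.2, 44.7]
grip_width: 0.0007
t: 17.3
tcp_pos: [0.4842, -0.0533, 0.1003]
ee_rot: [[-0.893, 0.002, 0.45], [-0.45, -0.001, -0.893], [-0.002, -1.0, 0.002]]
contact_force: [-29.6, 7.2, 73.5]
grip_width: 0.0006
```

The cover is seated hard against its stop, at 73 N. I back off now, rise and look.

```bash
python3 -m jog '[[[0,-0.05,0,0,1],[0,-0.05,0,0,1],[0,-0.05,0,0,1],[0,-0.3,0,0,0.5],[0,-0.6,0,0,0],[0,-0.85,0,0,0],[0,-0.85,0,0,0],[0,-0.85,0,0,0]]]'
python3 wl.py w8
python3 - <<'E'
from arc import *
p,d=optics.grab_frame("scene");P=cloud("scene",d);L=np.stack([(P[...,:2]-o)@ex,(P[...,:2]-o)@ey,P[...,2]],-1)
for x in (.06,.03,0,-.03,-.06,-.1):
    for ylo,yhi in((-.08,-.04),(.035,.08)):
        m=(abs(L[...,0]-x)<.008)&(L[...,1]>ylo)&(L[...,1]<yhi)&(L[...,2]>.07)&(L[...,2]<.14)
        print(x,ylo,m.sum(),np.median(L[m][:,2]) if m.any() else None)
cv2.imwrite("pics/s8.png",cv2.resize(p[150:350,280:480],None,fx=3,fy=3)[:,:,::-1])
E
```

```text
t: 18.1
tcp_pos: [0.484, -0.0529, 0.2216]
ee_rot: [[-0.895, 0.001, 0.447], [-0.447, 0.001, -0.895], [-0.001, -1.0, -0.0]]
contact_force: [-0.5, 0.4, -1.6]
grip_width: 0.0346
[ 0.48402261 -0.05286326  0.22157805] [ 1.695e+01  2.770e+00 -2.279e+01 -3.000e-02 -6.439e+01  9.962e+01] [[-0.895, 0.001, 0.447], [-0.447, 0.001, -0.895], [-0.001, -1.0, -0.0]]
[ 216  245   60   19 1092] [ 0.44549048 -0.01208539  0.12      ] ((445.35552978515625, -11.541770935058594), (14.652460098266602, 46.26397705078125), 27.212955474853516) 117.7494878303131
0.06 -0.08 81 0.10054227052498255
0.06 0.035 107 0.1007858257241957
0.03 -0.08 42 0.10034530256200264
0.03 0.035 96 0.1011245659353256
0 -0.08 47 0.10039565873098788
0 0.035 95 0.1011895914797647
-0.03 -0.08 74 0.10053751959833235
-0.03 0.035 91 0.10027291478828859
-0.06 -0.08 73 0.1006952010900255
-0.06 0.035 88 0.10075213803152827
-0.1 -0.08 61 0.10065836975595743
-0.1 0.035 83 0.10017160572480621
```

View pics/w8.png

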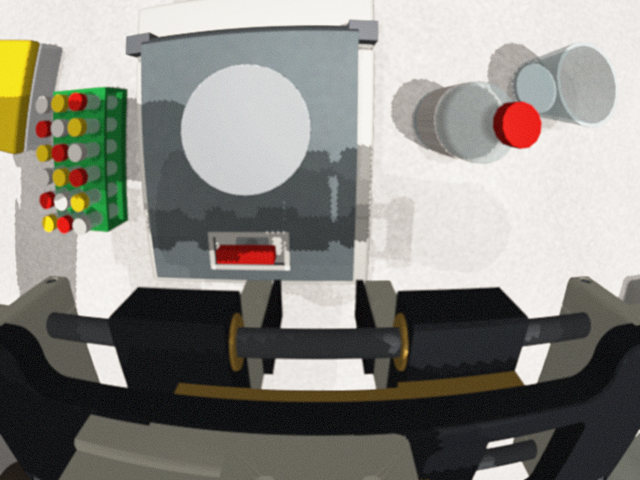

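The cover is flat, at about 0.1005 m over its whole area, and the bar stands in the slot at (245,253). I turn the jaws back and move over the bar.

```bash
python3 -m jog '[[[0.04,0,-0.1,0.02,0],[0.1,0,-0.25,0.044,0],[0.123,0,-0.372,0.067,0],[0.123,0,-0.372,0.09,0],[0.123,0,-0.372,0.113,0],[0.123,0,-0.372,0.136,0],[0.123,0,-0.372,0.159,0],[0.123,0,-0.372,0.182,0],[0.123,0,-0.372,0.205,0],[0.123,0,-0.372,0.228,0],[0.123,0,-0.372,0.25,0],[0.123,0,-0.372,0.25,0]]]'; python3 wl.py w9
```

```text
t: 19.4
tcp_pos: [0.4417, -0.0116, 0.2201]
ee_rot: [[-0.445, -0.003, -0.895], [0.895, -0.001, -0.445], [0.0, -1.0, 0.003]]
contact_force: [0.0, 1.2, -0.7]
grip_width: 0.0437
[ 0.44168341 -0.01161322  0.22010931] [ 2.421e+01 -1.720e+00 -2.754e+01 -2.000e-02 -6.435e+01  2.250e+00] [[-0.445, -0.003, -0.895], [0.895, -0.001, -0.445], [0.0, -1.0, 0.003]]
[309 202  16  61 954] [ 0.44332387 -0.0142307   0.12      ] ((443.20404052734375, -13.844629287719727), (11.171758651733398, 45.698760986328125), 26.403898239135742) 116.77086316665601
```

```bash
python3 -m jog '[[[0,0.25,-0.005,0,0],[0,0.5,-0.005,0,0],[0,0.7,-0.005,0,0],[0,0.755,-0.005,0,0],[0,0.755,-0.005,0,0],[0,0.755,-0.005,0,0.5],[0,0.755,-0.005,0,1],[0,0.755,-0.005,0,1],[0,0.755,-0.005,0,1],[0,0.755,-0.005,0,1],[0,0.755,-0.005,0,1],[0,0.755,-0.005,0,1]]]' 15
```

```text
t: 20.65
tcp_pos: [0.4426, -0.0114, 0.1089]
ee_rot: [[-0.447, -0.001, -0.894], [0.894, -0.0, -0.447], [-0.0, -1.0, 0.001]]
contact_force: [-4.3, -0.2, 6.7]
grip_width: 0.0121
```

```bash
python3 -m jog '[[[0,0,0,-0.02,1],[0,0,0,-0.044,1],[0,0,0,-0.067,1],[0,0,0,-0.09,1],[0,0,0,-0.113,1],[0,0,0,-0.136,1],[0,0,0,-0.159,1],[0,0,0,-0.182,1],[0,0,0,-0.205,1],[0,0,0,-0.228,1],[0,0,0,-0.248,1],[0,0,0,-0.248,1]]]' 15;python3 -c "
from station import manip;s=manip.state();print(s['torque'],s['contact_force'])"
```

```text
t: 21.85
tcp_pos: [0.4429, -0.0107, 0.1089]
ee_rot: [[-0.898, 0.0, 0.44], [-0.44, 0.001, -0.898], [-0.0, -1.0, -0.001]]
contact_force: [-3.9, 3.7, 6.6]
grip_width: 0.0115
[1.22029659 1.7057124  0.08158721] [-3.92137815  3.74240037  6.62486833]
```

The bar followed to 26.1°. Now I release and rise.

```bash
python3 -m jog '[[[0,0,0,0,0.6],[0,0,0,0,0.2],[0,0,0,0,0],[0,0,0,0,0],[0,0,0,0,0],[0,-0.15,0,0,0],[0,-0.4,0,0,0],[0,-0.7,0,0,0],[0,-0.95,0,0,0],[0,-0.95,0,0,0],[0,-0.95,0,0,0]]]'; python3 wl.py w10
python3 - <<'E'
from arc import *
p,d=optics.grab_frame("scene");P=cloud("scene",d);L=np.stack([(P[...,:2]-o)@ex,(P[...,:2]-o)@ey,P[...,2]],-1)
for x in (.06,0,-.06,-.1):
    for ylo,yhi in((-.08,-.04),(.035,.08)):
        m=(abs(L[...,0]-x)<.008)&(L[...,1]>ylo)&(L[...,1]<yhi)&(L[...,2]>.07)&(L[...,2]<.14)
        print(x,ylo,m.sum(),np.median(L[m][:,2]) if m.any() else None)
cv2.imwrite("pics/s10.png",cv2.resize(p[100:340,180:500],None,fx=2.4,fy=2.4)[:,:,::-1])
E
```

```text
t: 22.95
tcp_pos: [0.4433, -0.0109, 0.2516]
ee_rot: [[-0.9, 0.002, 0.436], [-0.436, 0.001, -0.9], [-0.002, -1.0, -0.0]]
contact_force: [-0.9, 0.4, -0.9]
grip_width: 0.0439
[ 0.44326404 -0.01087629  0.25158703] [ 2.421e+01 -3.080e+00 -2.457e+01 -2.000e-02 -6.839e+01  9.164e+01] [[-0.9, 0.002, 0.436], [-0.436, 0.001, -0.9], [-0.002, -1.0, -0.0]]
[311 194  14  56 767] [ 0.44438852 -0.01094349  0.12      ] ((444.0934143066406, -11.148524284362793), (46.16070556640625, 10.724980354309082), 25.879377365112305) 25.83431374522675
0.06 -0.08 78 0.1005277292512472
0.06 0.035 103 0.1008554512336377
0 -0.08 49 0.10113592798486848
0 0.035 97 0.10145924641341986
-0.06 -0.08 68 0.10058604871712173
-0.06 0.035 87 0.1007874183127172
-0.1 -0.08 61 0.10087919087340913
-0.1 0.035 83 0.10047818594206137
```

View pics/w10.png

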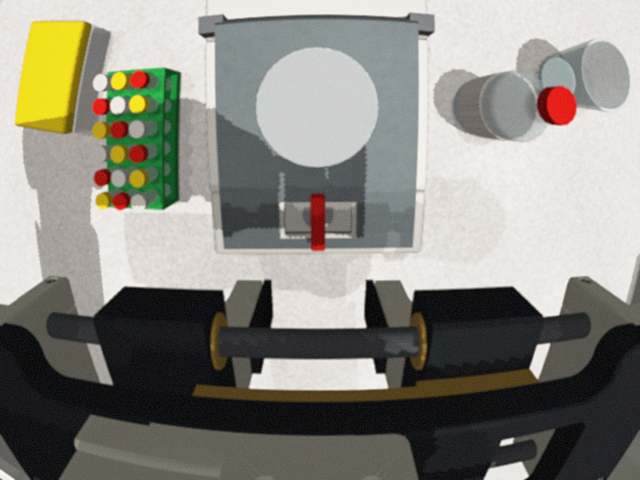

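View pics/s10.png

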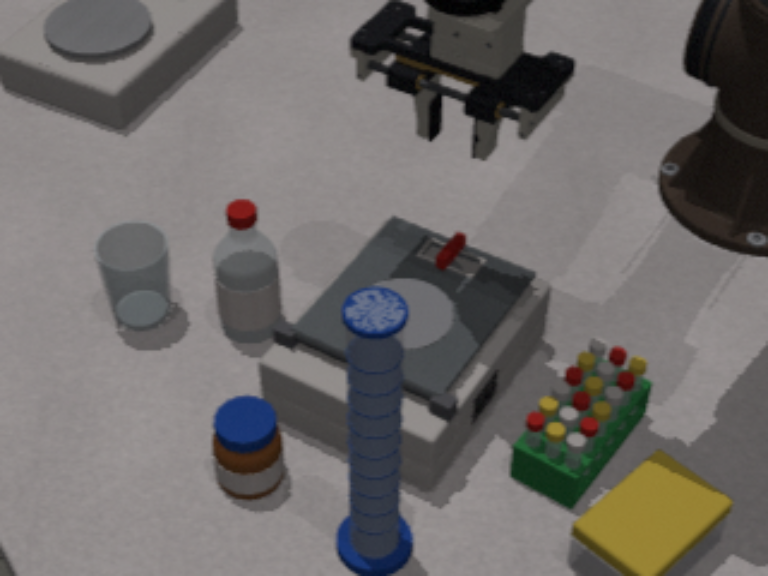

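The bar at (318,222) lies across the slot at 25.8°, in line with the centrifuge x axis to within about 0.5°. The cover is flat, the bystanders are where they were in the earlier views, and the gripper is clear. I hand in.

```bash
python3 -c "
from station import manip; print(manip.close_job())"
```

```text
the job is handed in; nothing more can be done
None
```

The centrifuge is ready to run: the cover is shut, the T-bar is locked across the slot, and I handed the job in at about 23 s of the 64 s allowed.

1. **Aligning the bar:** I gripped the T-bar and turned it about 82° clockwise. The wrist camera then showed it along the slot line to within about 0.5°.
2. **Shutting the cover:** I pushed the cover from behind near its free edge with shut fingers and brought it down over the bar. It seated with the bar standing through the slot.
3. **Locking:** I turned the bar back about 89°, released it and moved clear.

**Last checks before hand-in:**
- **Cover:** level, measured at 0.100 to 0.101 m over its whole area. The given height is 0.102 m, within the 2 mm calibration.
- **T-bar:** at 25.8° against the centrifuge axis at about 26.4°, so it turned about 1.56 rad.
- **Bystanders:** all six looked upright and unmoved in the scene and wrist views. I judged this by eye and did not re-measure their positions.
- **Gripper:** open and about 13 cm above the bar, touching nothing.

**Seating force:** the last press on the cover with the fingertips reached about 74 N vertically (about 80 N in all) at the wrist. That is below the 120 N wrist limit but harder than it needed to be. The 40 N limit applies to the arm and gripper body, and I took the fingertips as exempt from it.

**Orange tab:** I did not see it directly with the cover shut. That it sits behind the rim follows from the cover lying level.

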